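Watch a polish repair turn under the lamp

ROBOT

A 7-joint arm with a two-finger parallel gripper is mounted at the origin on the work surface. World frame = base frame: x ahead of the robot, y to its left, z up, the work surface at z = 0. Lengths are in m, angles in rad, forces in N, time in s.
With the tool pointing down it reaches from about 0.425 to 0.925 m from the base axis. Payload 6.8 kg.
Tool frame: the origin (TCP) lies between the finger pads, 19 mm behind the fingertips; this is the grasp point; z points along the fingers, y is the line along which they close (so a half turn about z gives the same grasp; the last joint's range is limited). The gripper opens to 85 mm and grips with 20 to 120 N. Pads are 22 mm wide; open, the fingers measure 114 mm over their backs; the gripper's body (76 mm by 85 mm) begins 54 mm behind the grasp point. The pads swing forward as they close: fully open they stand 13 mm farther back than shut.
Start: joints at [1.136, 0.477, 0.022, 1.555, -0.011, 1.109, -0.083], TCP at [0.217, -0.639, 0.25] pointing down, gripper open.
Joint ranges: [-2.96, 2.96], [-0.34, 2.1], [-1.41, 1.46], [0.24, 2.44], [-1.37, 4.51], [0.17, 1.92], [-2.96, 2.96]. Speed limits (rad/s): [2.39, 2.39, 3.14, 3.14, 3.14, 3.14, 3.14].

INTERFACE

Orientations are given as a rotation vector (axis times angle).
In Python, from bench import telemetry, grab_frame, calibration, order, silhouettes gives the robot as it stands.
- The arm moves only by the tool apply_moves, never from a script. Its argument "moves" is a list of rows, each a list of 7 numbers: the turn, a rotation vector about the tool's x, y, z scaled (see below), then the shift along the tool's x, y, z scaled (see below), then the opening, from -1 (shut) to 1 (fully open). A call has exactly 8 rows; each row shifts and turns the commanded pose from where the row before left it, along the tool's axes as they then stand; what a row does not reach is not made up. The controller multiplies each number of a shift by 1000 mm and each number of a turn by 6 degrees. A row lasts 1/12 s, in which the tool goes at most 41.7 mm and 7.16 degrees, less where a joint would pass 70% of its speed; a pose out of reach is approached as far as the arm can. A call with a number of a shift or a turn outside -1 to 1 is refused whole. A call with a gripper value outside its range is refused whole. The fingers move at their own pace and stop on an object; "grip_force" is the grip in N (left out, the last holds). Time passes only in rows, so rows that do not move let the fingers close, or fill a call up. It gives the time, the measured TCP pose, the force, the opening and the grip force at its end, in the units of the state.
- telemetry.get_obs(): the state, without advancing time (a new reading comes with each control period).
- grab_frame(name): name is "scene" or "top" or "wrist"; returns the picture (384x512x3 uint8, blue, green, red); there is no depth.
- calibration(name): a dict with "fx", "fy", "cx", "cy" (pixels), "world_from_camera" (4x4, takes a point from camera to world coordinates); the wrist camera has in their place "mount" (4x4, takes a point from camera to tool coordinates, whose origin is the TCP and whose axes are the flange's). Camera axes: x right, y down, z forward; pixel columns grow to the right and rows downward; lengths in m; the calibration is good to about 2 mm. A picture is of the moment at which its call begins: read the wrist's pose just before it. calibration takes no time and is no camera call.
- order.hand_in(): hands the job in; it is judged then, once.
Trained networks look in the newest picture that a camera, given by its name, has taken for a name from the list of things; names that differ only in an ending like _2 or _b are one class to them, and where a whole thing is asked for, a point or a joint stands for the part that bears it (a point fixed in the world has none). Each returns a list of dicts, best first, with "p" (0 to 1); they miss things now and then, are a little off and sometimes report something else, mostly with a low value. They report only what shows in the picture. A call takes as long as a camera call.
- silhouettes(thing, camera): "mask" (384x512 bool, what is visible of it) and "extent" ([centre column, centre row, width, height] in pixels, round what is visible of it).
The state is a dict: "clock": time; "joints": joint angles; "qvel": joint speeds; "tau": joint torques, N m; "tcp_pos": TCP position; "orientation": TCP orientation; "contact_force": force on the tool from outside, world axes, zero at the start; "moment": the same for the moment, N m; "grip_width": finger opening in m; "gripper_force": force on a finger pad.
Only numpy, scipy, OpenCV 4.12 (cv2) and the standard library are available. Lean on these libraries where they do the work, as an engineer would, in place of code of your own. Each camera call takes 0.05 s, during which the arm holds its last target. There are 200 camera calls.

TASK

Give the turntable a gentle push on one of its brass pegs so that it turns on by itself, about one turn in six seconds, and let go. While it coasts untouched, keep the gripper, which carries the camera, straight above the amber repair on the black piano block, about 80 mm over it and always inside the outline of the patch, for six seconds on end, so that the lamp can be watched raking over the fresh fill from all sides. Then stop the turntable gently and leave it standing still; never touch the polished block itself, and leave the other things on the bench alone.

Things in the scene. Friction and masses are not known exactly. Their poses are not given: they have to be found in the camera images.
- stand: Fixed iron foot of a finisher's turntable, 190 mm across; origin on the bench, on the vertical turning axis. On its easy ball bearing turns a round plywood dog board, 260 mm diameter, upper face 110 mm above the bench, with four brass pegs and the piano block fixed on it.
- board_top (a point): Centre of the board's upper face, on the turning axis; x points towards the repair and turns with the board, z up. Board, pegs and block turn together: about 3.1 kg, moment of inertia nominally 0.020 kg m2. Once pushed it coasts, nominally losing 0.05 rad/s each second at 1 rad/s and 0.03 near rest; the real values differ.
- peg (a point): Top centre of one of four brass bench dogs, 26 mm diameter, 38 mm tall with a rubber cap, fixed on the board; the place to push. In the frame of board_top they stand at x = +-72, y = +-49 mm (this one at +72, +49), two along each long side of the block; between the two the board is free for a finger.
- platter (a joint): Turning angle of the board in rad, growing counter-clockwise seen from above, unlimited for the purpose (some ten turns each way); at 0 the repair lies towards world +x from the axis. At rest at the start at any angle.
- repair (a point): Centre of the round amber repair, 50 mm diameter, on top of the black polished cheek block of a grand piano, 83 mm from the turning axis, 155 mm above the bench; x points away from the axis. The block, 230 x 72 mm and 45 mm high, is clamped between the pegs, centred on the axis, its length along x. It turns with the board; its polish must not be touched.
- hammer_rest: Fixed wooden hammer rest, 130 x 190 mm and 135 mm tall, with a 60 mm brass knob towards the robot; origin under its centre. Not used.
- hammer_tail_a: Beech hammer tail lying on the bench, 78 x 12 x 24 mm, origin under its thick part. Leave alone.
- hammer_tail_b: A second beech hammer tail, the same. Leave alone.
- jar: Frosted glass jar, 68 mm diameter, 85 mm tall, origin under its centre. Leave alone.
- copper_tin: Round copper tin, 93 mm diameter, 40 mm tall, origin under its centre. Leave alone.
- damper_lever: Cherry damper lever lying on the bench, 120 x 12 mm, 25 mm high, origin under its centre. Leave alone.
- polish_bottle: Amber polish bottle, 60 mm diameter, 140 mm tall, origin under its centre. Leave alone.

How it is judged:
By the outcome, as a careful person would: the job done as asked, in the order asked, and still so for the second after the job is handed in, with the robot touching nothing.
It also fails if it takes over 67 s, if anything falls off the work surface, if the arm or the gripper's body presses on something with over 40 N, if the wrist force passes 120 N, or if a joint passes its speed limit or range.

## Working session

There is one attempt and no reset: what is moved stays moved. The work goes in short steps, Python scripts to look and compute and a tool call to move; the robot and the scene stay as the last step left them, time stands still between calls to the robot, and variables do not carry over. Pictures are saved under pics/ and viewed, at most 10 in all, crops included, and the job is handed in when it is done.

Besides the shell and the picture viewer there is one more tool, called after "Emit:" in YAML: its name, and indented under it one key for each argument. apply_moves: Moves the arm, as the interface text tells. Its arguments: {"type":"object","properties":{"moves":{"type":"array"},"grip_force":{"type":"number"}},"required":["moves"]}

```bash
ls; mkdir -p pics; python3 - <<'E'
from bench import telemetry, grab_frame, calibration, silhouettes
import cv2,numpy as np
o=telemetry.get_obs(); print(o)
ims=[]
for n in("scene","top"):
    im=grab_frame(n); cv2.imwrite(f"pics/{n}0.png",im); c=calibration(n); print(n,c)
    for t in("stand","repair","peg"):
        for d in silhouettes(t,n)[:5]: print(n,t,round(d["p"],2),d["extent"],d["mask"].sum())
    ims.append(im)
print(calibration("wrist"))
E
```

```text
pics
{'clock': 0.0, 'joints': array([ 1.13589826,  0.47780244,  0.02232759,  1.5564573 , -0.01147917,
        1.10928458, -0.08307529]), 'qvel': array([ 2.08417852e-04,  1.36977492e-04, -1.55194666e-04,  2.82226043e-04,
       -6.60829352e-05, -9.90888779e-05,  1.56719772e-03]), 'tau': array([ 1.54082272e-04, -5.96450722e+01,  1.60795871e+00, -2.81197679e+01,
        1.24588565e-02,  9.44622239e-03,  2.44949200e-05]), 'tcp_pos': array([ 0.21649432, -0.63875152,  0.24902141]), 'orientation': array([-3.09798428e+00, -5.10866927e-01,  6.94561737e-04]), 'contact_force': array([-0.1848436 , -0.25358614, -0.47424645]), 'moment': array([0.00126703, 0.00033064, 0.01638365]), 'gripper_force': 0.0, 'grip_width': 0.08569738521682523}
scene {'fx': 383.7339841354343, 'fy': 383.7339841354343, 'cx': 263.0488278283668, 'cy': 196.09785232789588, 'world_from_camera': array([[ 0.70165569,  0.57633609, -0.4189463 ,  0.99969523],
       [ 0.7123682 , -0.57941588,  0.39599089, -0.49748307],
       [-0.0145203 , -0.57629329, -0.81711395,  1.08170968],
       [ 0.        ,  0.        ,  0.        ,  1.     
[... 470 characters left out ...]
5, -0.17535701, -0.98447318,  1.4512881 ],
       [ 0.        ,  0.        ,  0.        ,  1.        ]])}
top stand 0.63 [296.1, 174.1, 84.3, 85.8] 5675
top repair 0.9 [293.6, 173.4, 86.3, 82.1] 5613
top peg 0.78 [294.2, 174.0, 83.8, 86.6] 5711
{'fx': 298.03830398358366, 'fy': 298.03830398358366, 'cx': 254.07197442766238, 'cy': 190.22632075259173, 'mount': array([[-5.85565108e-04, -9.55597739e-01, -2.94673748e-01,
         7.60786655e-02],
       [ 9.99999828e-01, -5.52325776e-04, -1.96026096e-04,
         6.18858180e-05],
       [ 2.45661876e-05, -2.94673812e-01,  9.55597899e-01,
        -1.24412055e-01],
       [ 0.00000000e+00,  0.00000000e+00,  0.00000000e+00,
         1.00000000e+00]])}
```

View pics/top0.png

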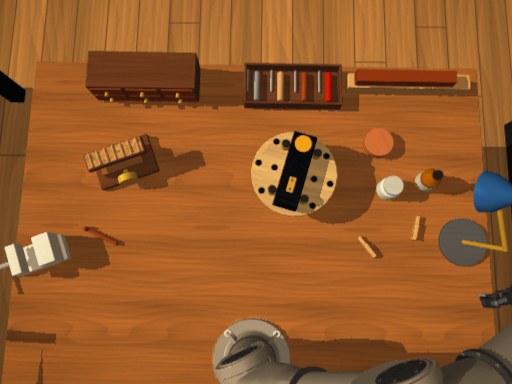

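View pics/scene0.png

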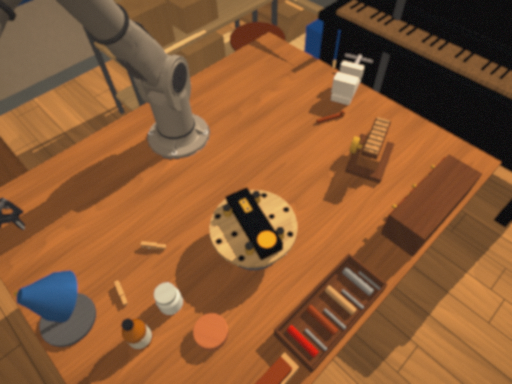

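The turntable is at about (294,173) in the top view, with the amber repair at (304,144). In the scene view the repair is at (267,239).

```bash
cat > h.py <<'E'
from bench import telemetry, grab_frame, calibration, silhouettes
import cv2,numpy as np
from scipy.optimize import least_squares
from scipy.spatial.transform import Rotation as Ro
def T_world(n,o):
    c=calibration(n)
    if n!="wrist": return c,c["world_from_camera"]
    T=np.eye(4); T[:3,:3]=Ro.from_rotvec(o["orientation"]).as_matrix(); T[:3,3]=o["tcp_pos"]
    return c,T@c["mount"]
def plane(n,px,z,o=None):
    c,T=T_world(n,o); px=np.atleast_2d(px).astype(float)
    d=np.c_[(px[:,0]-c["cx"])/c["fx"],(px[:,1]-c["cy"])/c["fy"],np.ones(len(px))]@T[:3,:3].T
    return (T[:3,3]+d*((z-T[2,3])/d[:,2])[:,None])[:,:2]
def amber(im,near=None,lo=(15,170,130),hi=(28,255,255)):
    m=cv2.inRange(cv2.cvtColor(im,cv2.COLOR_BGR2HSV),lo,hi)
    n,l,s,c=cv2.connectedComponentsWithStats(m)
    return sorted([(int(s[i,4]),c[i].round(1).tolist()) for i in range(1,n) if s[i,4]>15],reverse=True)
def view(n,z=.155):
    o=telemetry.get_obs(); im=grab_frame(n)
    return o,im,[(a,c,plane(n,c,z,o)[0].round(4).tolist()) for a,c in amber(im)]
E
python3 - <<'E'
from h import *
for n in("scene","top"):
    o,im,r=view(n); print(n,r[:4])
    hit=(254,228) if n=="scene" else (294,174)
    silh=silhouettes("stand",n)[0]
    m=silh["mask"].astype(np.uint8)
    ct=max(cv2.findContours(m,cv2.RETR_EXTERNAL,cv2.CHAIN_APPROX_NONE)[0],key=len)[:,0]
    p=plane(n,ct,.11)
    s=least_squares(lambda q:np.hypot(*(p-q[:2]).T)-q[2],[*p.mean(0),.13],loss="soft_l1",f_scale=.002)
    s2=least_squares(lambda q:np.hypot(*(p-q[:2]).T)-.13,p.mean(0),loss="soft_l1",f_scale=.002)
    print(n,s.x,s2.x)
    cv2.imwrite(f"pics/c_{n}.png",cv2.resize(im[hit[1]-60:hit[1]+60,hit[0]-65:hit[0]+65],None,fx=5,fy=5,interpolation=cv2.INTER_CUBIC))
print(o["clock"])
E
```

```text
scene [(270, [266.4, 239.0], [0.6335, -0.1428]), (131, [355.0, 143.2], [0.5867, 0.311]), (90, [245.1, 205.0], [0.5101, -0.1075]), (22, [139.5, 326.6], [0.5872, -0.5254])]
scene [ 0.55854697 -0.12340555  0.13088886] [ 0.55880249 -0.12338399]
top [(32134, [275.2, 36.4], [0.9707, -0.0579]), (404, [493.4, 236.9], [0.3662, -0.6852]), (231, [302.8, 143.1], [0.633, -0.1423]), (115, [92.0, 160.1], [0.5712, 0.4726])]
top [ 0.55092923 -0.11882412  0.12827674] [ 0.55106487 -0.11888223]
0.5
```

View pics/c_top.png

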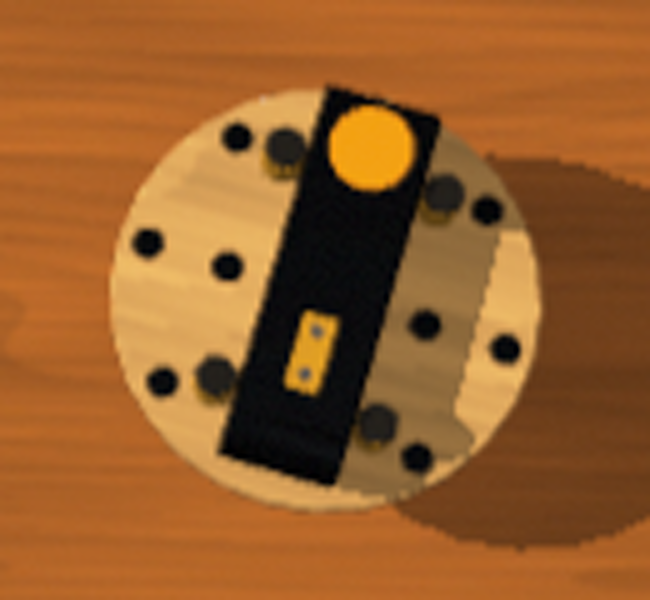

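Board centre is about (0.552, −0.120) and its angle about −15°. The two views agree, and the four dark-capped pegs show at crop pixels (285,147), (445,194), (215,378) and (378,425). I'll close the gripper, square the yaw and travel to the near-right peg D.

Emit:
apply_moves:
  moves:
    - [0, 0, 0.78, 0, 0, 0, -1]
    - [0, 0, 0.78, 0, 0, 0, -1]
    - [0, 0, 0.78, 0, 0, 0, -1]
    - [0, 0, 0.78, 0, 0, 0, -1]
    - [0, 0, 0, 0.014, -0.015, 0, -1]
    - [0, 0, 0, 0.027, -0.029, 0, -1]
    - [0, 0, 0, 0.027, -0.029, 0, -1]
    - [0, 0, 0, 0.027, -0.029, 0, -1]

```text
clock: 1.27
tcp_pos: [0.3123, -0.5363, 0.2501]
orientation: [3.141, -0.002, 0.0]
contact_force: [0.9, -0.1, -0.2]
grip_width: -0.0002
gripper_force: 0.0
```

Emit:
apply_moves:
  moves:
    - [0, 0, 0, 0.027, -0.029, 0, -1]
    - [0, 0, 0, 0.027, -0.029, 0, -1]
    - [0, 0, 0, 0.027, -0.029, 0, -1]
    - [0, 0, 0, 0.027, -0.029, 0, -1]
    - [0, 0, 0, 0.027, -0.029, 0, -1]
    - [0, 0, 0, 0.027, -0.029, 0, -1]
    - [0, 0, 0, 0.027, -0.029, 0, -1]
    - [0, 0, 0, 0.015, -0.015, 0, -1]

```text
clock: 1.93
tcp_pos: [0.5194, -0.3141, 0.2503]
orientation: [-3.14, -0.009, -0.003]
contact_force: [0.4, 0.2, 0.1]
grip_width: -0.0003
gripper_force: 0.0
```

```bash
python3 - <<'E'
from h import *
o,im,r=view("wrist"); cv2.imwrite("pics/w1.png",im)
print(o["clock"],o["tcp_pos"],o["orientation"],o["qvel"].round(3),r[:4], o["contact_force"])
E
```

```text
1.9333 [ 0.51939691 -0.31405188  0.25031911] [-3.13968373 -0.00922934 -0.00338711] [-0.313  0.093 -0.045 -0.132  0.049  0.048 -0.385] [(1212, [16.3, 28.9], [0.6388, -0.1554]), (303, [72.7, 230.8], [0.4928, -0.1675]), (217, [1.6, 209.8], [0.5106, -0.1145]), (205, [483.4, 148.2], [0.5614, -0.4827])] [0.44135172 0.24532892 0.07330295]
```

View pics/w1.png

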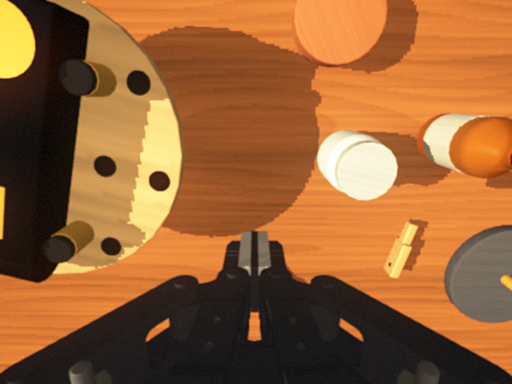

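The wrist view shows peg D's cap at (76,77), peg C's at (62,249), and the amber repair at the left edge near (16,29). The route is clear.

Emit:
apply_moves:
  moves:
    - [0, 0, 0, 0.02, -0.022, 0, -1]
    - [0, 0, 0, 0.02, -0.022, 0, -1]
    - [0, 0, 0, 0.02, -0.022, 0, -1]
    - [0, 0, 0, 0.019, -0.022, 0, -1]
    - [0, 0, 0, 0, 0, 0, -1]
    - [0, 0, 0, 0, 0, 0, -1]
    - [0, 0, 0, 0, 0, 0, -1]
    - [0, 0, 0, 0, 0, 0, -1]

```text
clock: 2.65
tcp_pos: [0.5937, -0.2331, 0.25]
orientation: [3.141, -0.004, -0.001]
contact_force: [0.4, 1.0, -0.2]
grip_width: -0.0005
gripper_force: 0.0
```

```bash
python3 - <<'E'
from h import *
print(plane("wrist",[76,77],.148,dict(tcp_pos=np.array([.5194,-.31405,.2503]),orientation=np.array([-3.13968,-.00923,-.00339]))))
o,im,r=view("wrist"); cv2.imwrite("pics/w2.png",im)
print(o["clock"],o["tcp_pos"],o["orientation"],o["qvel"].round(3),r[:4], o["contact_force"])
E
```

```text
[[ 0.60954427 -0.1859672 ]]
2.65 [ 0.59366072 -0.23306414  0.25001311] [ 3.14065296e+00 -3.53725695e-03 -9.14789931e-04] [ 0.007 -0.003 -0.001  0.001 -0.003  0.    -0.004] [(3659, [129.3, 149.2], [0.634, -0.1408]), (949, [106.4, 291.0], [0.5117, -0.1057]), (237, [203.2, 162.8], [0.6236, -0.1949]), (205, [59.7, 278.7], [0.524, -0.0679])] [ 0.42457231  1.00064795 -0.24739456]
```

View pics/w2.png

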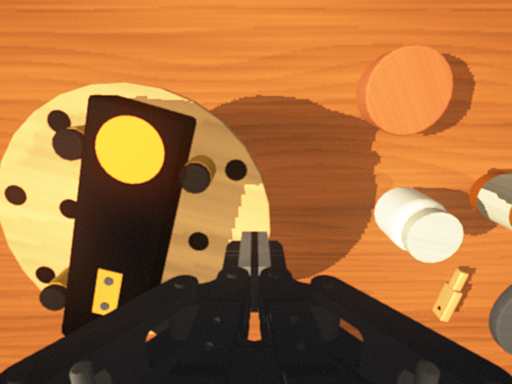

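Peg D's cap is now at (196,179), A's at (67,144) and C's at (52,298), which agrees with the model. I'll descend to just short of peg D.

Emit:
apply_moves:
  moves:
    - [0, 0, 0, 0.003, -0.005, 0.015, -1]
    - [0, 0, 0, 0.003, -0.005, 0.023, -1]
    - [0, 0, 0, 0.001, -0.003, 0.025, -1]
    - [0, 0, 0, 0, 0, 0.025, -1]
    - [0, 0, 0, 0, 0, 0.013, -1]
    - [0, 0, 0, 0, 0, 0.007, -1]
    - [0, 0, 0, 0, 0, 0, -1]
    - [0, 0, 0, 0, 0, 0, -1]

```text
clock: 3.37
tcp_pos: [0.602, -0.2191, 0.1429]
orientation: [3.141, -0.001, 0.002]
contact_force: [0.3, -0.3, 1.4]
grip_width: -0.0001
gripper_force: 0.0
```

```bash
python3 - <<'E'
from h import *
w2=dict(tcp_pos=np.array([.59366,-.23306,.25]),orientation=np.array([3.14065,-.00354,-.00091]))
print(plane("wrist",[[67,144],[196,179],[52,298]],.148,w2))
o,im,r=view("wrist"); cv2.imwrite("pics/w3.png",im)
p=o["tcp_pos"]; print(o["clock"],p,o["contact_force"],r[:2])
c=np.array([.5525,-.1202]); v=p[:2]-c; R=np.hypot(*v); a=np.arctan2(v[1],v[0]); print(R,np.degrees(a))
om=[.15,.2,.25,.25,.25,.25,.3,.4,.55,.7,.85,1.0,1.12,1.14,1.14,1.14,1.14,1.14,.8,.4,0,0,0,0]
for w in om:
    b=a+w/12; q=c+R*np.array([np.cos(b),np.sin(b)]); q0=c+R*np.array([np.cos(a),np.sin(a)]); a=b
    d=q-q0; print(w,(d*[1,-1]).round(4).tolist(),round(np.degrees(a)))
E
```

```text
[[ 0.6369581  -0.09116604]
 [ 0.60920835 -0.18731054]
 [ 0.4994903  -0.05187704]]
3.3667 [ 0.60200191 -0.21906738  0.14285605] [ 0.26177943 -0.28510219  1.42372261] [(11436, [60.4, 211.8], [0.6344, -0.1408]), (981, [193.1, 220.8], [0.6304, -0.194])]
0.11056761297694938 -63.403328973559624
0.15 [0.0012, -0.0006] -63
0.2 [0.0016, -0.0009] -62
0.25 [0.002, -0.0011] -61
0.25 [0.002, -0.0012] -59
0.25 [0.002, -0.0012] -58
0.25 [0.0019, -0.0012] -57
0.3 [0.0023, -0.0015] -56
0.4 [0.003, -0.0021] -54
0.55 [0.004, -0.0031] -51
0.7 [0.0049, -0.0042] -48
0.85 [0.0056, -0.0055] -44
1.0 [0.0061, -0.0069] -39
1.12 [0.0061, -0.0083] -33
1.14 [0.0054, -0.009] -28
1.14 [0.0045, -0.0095] -23
1.14 [0.0036, -0.0099] -17
1.14 [0.0026, -0.0102] -12
1.14 [0.0016, -0.0104] -6
0.8 [0.0006, -0.0073] -2
0.4 [0.0001, -0.0037] -1
0 [0.0, -0.0] -1
0 [0.0, -0.0] -1
0 [0.0, -0.0] -1
0 [0.0, -0.0] -1
```

View pics/w3.png

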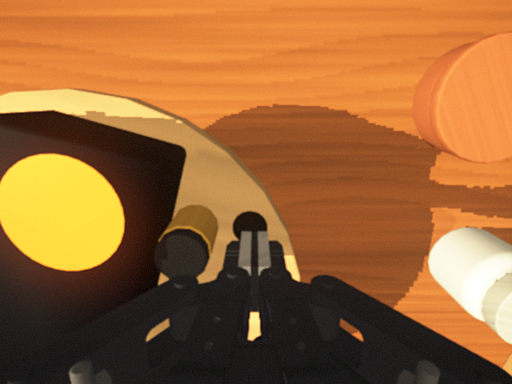

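Peg D sits just left of the closed fingers, at (190,240), with a gap of about 6 mm. I'll start the push with a slow approach.

Emit:
apply_moves:
  moves:
    - [0, 0, 0, 0.001, -0.001, 0, -1]
    - [0, 0, 0, 0.002, -0.001, 0, -1]
    - [0, 0, 0, 0.002, -0.001, 0, -1]
    - [0, 0, 0, 0.002, -0.001, 0, -1]
    - [0, 0, 0, 0.002, -0.001, 0, -1]
    - [0, 0, 0, 0.002, -0.001, 0, -1]
    - [0, 0, 0, 0.002, -0.0015, 0, -1]
    - [0, 0, 0, 0.003, -0.002, 0, -1]

```text
clock: 4.08
tcp_pos: [0.6176, -0.209, 0.142]
orientation: [3.141, -0.001, -0.001]
contact_force: [-0.2, -0.3, -0.1]
grip_width: 0.0002
gripper_force: 0.1
```

Emit:
apply_moves:
  moves:
    - [0, 0, 0, 0.004, -0.003, 0, -1]
    - [0, 0, 0, 0.005, -0.004, 0, -1]
    - [0, 0, 0, 0.0055, -0.0055, 0, -1]
    - [0, 0, 0, 0.006, -0.007, 0, -1]
    - [0, 0, 0, 0.006, -0.0085, 0, -1]
    - [0, 0, 0, 0.0055, -0.009, 0, -1]
    - [0, 0, 0, 0.0045, -0.0095, 0, -1]
    - [0, 0, 0, 0.0035, -0.01, 0, -1]

```text
clock: 4.75
tcp_pos: [0.6584, -0.1506, 0.142]
orientation: [-3.141, -0.001, -0.0]
contact_force: [-0.4, 0.1, -0.2]
grip_width: -0.0
gripper_force: 0.0
```

```bash
python3 - <<'E'
from h import *
c=np.array([.5535,-.120])
o,im,r=view("wrist"); print(o["clock"],o["tcp_pos"],o["contact_force"].round(1))
for x in r[:2]: v=np.array(x[2])-c; print(x,np.hypot(*v),np.degrees(np.arctan2(v[1],v[0])))
E
```

```text
4.75 [ 0.65839203 -0.15063533  0.14195044] [-0.4  0.1 -0.2]
(1819, [75.1, 316.5], [0.6406, -0.0699]) 0.10048094346690815 29.907552496543175
(819, [208.0, 262.8], [0.668, -0.1309]) 0.11501765081934168 -5.437970584379748
```

Emit:
apply_moves:
  moves:
    - [0, 0, 0, 0.0025, -0.0105, 0, -1]
    - [0, 0, 0, 0.0015, -0.0105, 0, -1]
    - [0, 0, 0, 0.0005, -0.006, -0.005, -1]
    - [0, 0, 0, 0, -0.002, -0.015, -1]
    - [0, 0, 0, 0, 0, -0.024, -1]
    - [0, 0, 0, 0, 0, -0.024, -1]
    - [0, 0, 0, -0.005, 0, -0.02, -1]
    - [0, 0, 0, -0.01, -0.01, -0.006, -1]

```text
clock: 5.47
tcp_pos: [0.649, -0.1154, 0.2401]
orientation: [3.139, -0.005, 0.01]
contact_force: [-0.0, -1.2, 0.0]
grip_width: 0.0001
gripper_force: 0.0
```

```bash
cat > tr.py <<'E'
from h import *
c=np.array([.5535,-.120])
o=None
for k in range(2):
  for n in("top","wrist"):
    o,im,r=view(n); cv2.imwrite(f"pics/{n}_{o['clock']:.2f}.png",im)
    print(n,round(o["clock"],3),o["tcp_pos"].round(4))
    for x in r[:5]:
        v=np.array(x[2])-c
        if np.hypot(*v)<.12: print("  ",x,np.hypot(*v).round(4),np.degrees(np.arctan2(v[1],v[0])).round(1))
E
python3 tr.py
```

```text
top 5.467 [ 0.649  -0.1154  0.2401]
   (234, [266.8, 164.9], [0.5655, -0.0371]) 0.0838 81.8
wrist 5.517 [ 0.6468 -0.1113  0.2396]
   (553, [343.8, 241.6], [0.6171, -0.1804]) 0.0877 -43.5
   (435, [188.7, 226.7], [0.6297, -0.0611]) 0.0963 37.7
   (283, [148.7, 285.6], [0.5777, -0.0252]) 0.0978 75.7
   (88, [163.1, 324.5], [0.5394, -0.0335]) 0.0876 99.3
top 5.567 [ 0.6467 -0.1111  0.2377]
   (239, [266.5, 168.4], [0.555, -0.0363]) 0.0837 89.0
wrist 5.617 [ 0.6465 -0.1117  0.2362]
   (544, [338.5, 232.9], [0.6255, -0.1751]) 0.0907 -37.4
   (489, [180.8, 237.0], [0.6219, -0.0558]) 0.0938 43.2
   (184, [158.4, 328.4], [0.5372, -0.0309]) 0.0906 100.4
```

```bash
cat > plan.py <<'E'
from h import *
import json,os,sys
c=np.array([.5535,-.1200]); R=.0832
def theta(t,p,dt=.01):
    t0=5.517; w=p[1]; th=p[0]; n=max(1,int(round((t-t0)/dt)))if t>t0 else 0
    if n==0: return th+w*(t-t0),w
    h=(t-t0)/n
    for _ in range(n): th+=w*h; w-=(p[2]+p[3]*w)*h
    return th,w
def fit(obs):
    T=np.array(obs)
    s=least_squares(lambda q:np.r_[[(theta(t,[q[0],q[1],.03*q[2],.02*q[2]])[0]-th)/.02 for t,th in T],(q[2]-1)/.5],[T[0,1],1.15,1])
    q=s.x; return [q[0],q[1],.03*q[2],.02*q[2]]
def rows(p,t,pos,n=8,blend=8,z=.235):
    # commanded start pos, blend to the tracked path
    P=np.array(pos,float); acc=[]; q=P.copy()
    for k in range(1,n+1):
        th=theta(t+k/12,p)[0]; tgt=np.r_[c+R*np.array([np.cos(th),np.sin(th)]),z]
        u=min(1,k/blend); s=u*u*(3-2*u); new=P+(tgt-P)*s if k<blend else tgt
        d=((new-q)*1000*2).round()/2000; q=q+d; acc.append((d*[1,-1,-1]).round(4).tolist())
    for a in acc: print(a)
    print("end",q.round(4),"theta,w",[x for x in theta(t+n/12,p)])
E
python3 - <<'E'
from plan import *
obs=[[5.467,np.radians(81.8)],[5.567,np.radians(89.0)]]
json.dump(obs,open("obs.json","w")); p=fit(obs); print(p)
p[1]=1.2; t=telemetry.get_obs(); print(t["clock"],t["tcp_pos"])
rows(p,t["clock"],t["tcp_pos"])
E
```

```text
[np.float64(1.4905387475732208), np.float64(1.2571883888371707), np.float64(0.03), np.float64(0.02)]
5.6667 [ 0.64633242 -0.11231094  0.23516963]
[-0.0045, -0.003, 0.0]
[-0.014, -0.008, 0.0]
[-0.021, -0.011, 0.0]
[-0.0265, -0.011, 0.0]
[-0.029, -0.009, 0.0]
[-0.028, -0.0055, 0.0]
[-0.022, -0.0015, 0.0]
[-0.012, 0.004, 0.0]
end [ 0.4893 -0.0673  0.2352] theta,w [np.float64(2.452497926543424), np.float64(1.156269816420596)]
```

Emit:
apply_moves:
  moves:
    - [0, 0, 0, -0.0045, -0.003, 0, -1]
    - [0, 0, 0, -0.014, -0.008, 0, -1]
    - [0, 0, 0, -0.021, -0.011, 0, -1]
    - [0, 0, 0, -0.0265, -0.011, 0, -1]
    - [0, 0, 0, -0.029, -0.009, 0, -1]
    - [0, 0, 0, -0.028, -0.0055, 0, -1]
    - [0, 0, 0, -0.022, -0.0015, 0, -1]
    - [0, 0, 0, -0.012, 0.004, 0, -1]

```text
clock: 6.33
tcp_pos: [0.4869, -0.0672, 0.2347]
orientation: [-3.141, -0.003, 0.006]
contact_force: [-0.2, 0.3, 0.6]
grip_width: -0.0
gripper_force: 0.0
```

```bash
cat > look.py <<'E'
from plan import *
# one wrist look: circle fit to the amber nearest to the axis circle
def look(save=False):
    o=telemetry.get_obs(); im=grab_frame("wrist")
    cv2.imwrite(f"pics/wr_{o['clock']:.2f}.png",im)
    m=cv2.inRange(cv2.cvtColor(im,cv2.COLOR_BGR2HSV),(15,170,130),(32,255,255))
    n,l,s,cc=cv2.connectedComponentsWithStats(m); best=None
    for i in range(1,n):
        if s[i,4]<400: continue
        ct=max(cv2.findContours((l==i).astype(np.uint8),cv2.RETR_EXTERNAL,cv2.CHAIN_APPROX_NONE)[0],key=len)[:,0]
        P=plane("wrist",ct,.155,o)
        q=least_squares(lambda q:np.hypot(*(P-q).T)-.025,P.mean(0),loss="soft_l1",f_scale=.001)
        r=np.abs(np.hypot(*(P-q.x).T)-.025); inl=(r<.002).mean()
        e=abs(np.hypot(*(q.x-c))-R)
        print("  cand",s[i,4],cc[i].round(),q.x.round(4),"inl",inl.round(2),"rad",np.hypot(*(q.x-c)).round(4))
        if e<.012 and inl>.4 and (best is None or inl>best[0]): best=(inl,q.x)
    return o,best
E
python3 - <<'E'
from look import *
o,b=look(); print(o["clock"],o["tcp_pos"],b)
if b: v=b[1]-c; print(np.arctan2(v[1],v[0]), "offset",(o["tcp_pos"][:2]-b[1]).round(4))
E
```

```text
cand 2411 [381.  52.] [ 0.5821 -0.1559] inl 0.36 rad 0.0459
  cand 3349 [257. 205.] [ 0.487  -0.0691] inl 0.85 rad 0.0837
6.3333 [ 0.48689424 -0.06718087  0.23470428] (np.float64(0.8512820512820513), array([ 0.48699352, -0.06911029]))
2.4884442173949926 offset [-0.0001  0.0019]
```

```bash
cat > step.py <<'E'
from look import *
obs=json.load(open("obs.json"))
o,b=look()
if b is not None:
    v=b[1]-c; th=np.arctan2(v[1],v[0]); p=fit(obs); pred=theta(o["clock"],p)[0]
    th=th+2*np.pi*round((pred-th)/(2*np.pi)); print("resid",round(th-pred,3))
    obs.append([o["clock"],th]); json.dump(obs,open("obs.json","w"))
    print("offset mm",((o["tcp_pos"][:2]-b[1])*1000).round(1),"z",o["tcp_pos"][2].round(4))
p=fit(obs); print("p",np.round(p,4))
t=telemetry.get_obs(); print(t["clock"],t["tcp_pos"].round(4))
lead=float(sys.argv[1]) if len(sys.argv)>1 else 0
s=o["tcp_pos"].copy()
if os.path.exists("cmd.json"): s=np.array(json.load(open("cmd.json")))
rows(p,t["clock"],t["tcp_pos"],blend=3)
E
sed -i 's/^o,b=look()/o,b=look()/' step.py; python3 step.py
```

```text
cand 2437 [374.  47.] [ 0.5844 -0.1542] inl 0.35 rad 0.046
  cand 3270 [260. 207.] [ 0.4841 -0.0734] inl 0.84 rad 0.0836
resid -0.009
offset mm [1.8 4.2] z 0.2349
p [1.4905 1.2466 0.03   0.02  ]
6.4333 [ 0.4882 -0.0694  0.2353]
[-0.0025, 0.004, 0.0]
[-0.0075, 0.0135, 0.0]
[-0.0055, 0.014, 0.0005]
[-0.0015, 0.008, -0.0]
[-0.001, 0.008, -0.0]
[0.0005, 0.008, -0.0]
[0.0005, 0.008, -0.0]
[0.002, 0.008, -0.0]
end [ 0.4732 -0.1409  0.2348] theta,w [np.float64(3.39607721645045), np.float64(1.1609187657006064)]
```

Emit:
apply_moves:
  moves:
    - [0, 0, 0, -0.0035, 0.007, 0, -1]
    - [0, 0, 0, -0.0065, 0.012, 0, -1]
    - [0, 0, 0, -0.0045, 0.012, 0, -1]
    - [0, 0, 0, -0.0015, 0.0085, 0, -1]
    - [0, 0, 0, -0.001, 0.008, 0, -1]
    - [0, 0, 0, 0.0005, 0.008, 0, -1]
    - [0, 0, 0, 0.0005, 0.008, 0, -1]
    - [0, 0, 0, 0.002, 0.008, 0, -1]

```text
clock: 7.1
tcp_pos: [0.4765, -0.1405, 0.2359]
orientation: [-3.142, -0.0, 0.0]
contact_force: [-0.6, 0.1, -0.1]
grip_width: -0.0002
gripper_force: 0.0
```

```bash
python3 step.py
```

```text
cand 1977 [199.  30.] [ 0.5843 -0.0935] inl 0.32 rad 0.0406
  cand 3214 [257. 207.] [ 0.4741 -0.1424] inl 0.83 rad 0.0825
resid 0.021
offset mm [2.4 1.9] z 0.2359
p [1.4889 1.2551 0.0277 0.0185]
7.15 [ 0.4768 -0.1422  0.236 ]
[0.0, 0.003, 0.0005]
[0.0035, 0.0115, 0.0]
[0.0055, 0.012, 0.0005]
[0.005, 0.006, 0.0]
[0.0055, 0.006, 0.0]
[0.006, 0.005, 0.0]
[0.0065, 0.0045, 0.0]
[0.007, 0.004, 0.0]
end [ 0.5158 -0.1942  0.235 ] theta,w [np.float64(4.243107558691241), np.float64(1.140543666982419)]
```

Emit:
apply_moves:
  moves:
    - [0, 0, 0, 0.001, 0.006, 0, -1]
    - [0, 0, 0, 0.0035, 0.0105, 0, -1]
    - [0, 0, 0, 0.0045, 0.01, 0, -1]
    - [0, 0, 0, 0.005, 0.006, 0, -1]
    - [0, 0, 0, 0.0055, 0.006, 0.0005, -1]
    - [0, 0, 0, 0.006, 0.005, 0, -1]
    - [0, 0, 0, 0.0065, 0.0045, 0, -1]
    - [0, 0, 0, 0.007, 0.004, 0, -1]

```text
clock: 7.82
tcp_pos: [0.5159, -0.1921, 0.2354]
orientation: [-3.142, -0.0, 0.0]
contact_force: [-0.5, -0.8, 0.1]
grip_width: 0.0002
gripper_force: 0.0
```

```bash
python3 step.py
```

```text
cand 1939 [ 84. 128.] [ 0.5609 -0.0717] inl 0.37 rad 0.0489
  cand 3456 [257. 202.] [ 0.5185 -0.1938] inl 0.88 rad 0.0817
resid 0.027
offset mm [-2.6  1.7] z 0.2354
p [1.4873 1.2537 0.0224 0.0149]
7.8667 [ 0.5172 -0.1927  0.2355]
[0.003, 0.002, 0.0]
[0.012, 0.0045, 0.0005]
[0.013, 0.0035, 0.0]
[0.0075, 0.0005, 0.0]
[0.008, -0.0005, 0.0]
[0.008, -0.001, 0.0]
[0.0075, -0.0015, 0.0]
[0.0075, -0.003, 0.0]
end [ 0.5837 -0.1972  0.235 ] theta,w [np.float64(5.085721453782977), np.float64(1.1326711852731812)]
```

Emit:
apply_moves:
  moves:
    - [0, 0, 0, 0.006, 0.0035, 0, -1]
    - [0, 0, 0, 0.011, 0.004, 0, -1]
    - [0, 0, 0, 0.011, 0.002, 0, -1]
    - [0, 0, 0, 0.0075, 0.0005, 0, -1]
    - [0, 0, 0, 0.008, -0.0005, 0, -1]
    - [0, 0, 0, 0.008, -0.001, 0, -1]
    - [0, 0, 0, 0.0075, -0.0015, 0, -1]
    - [0, 0, 0, 0.0075, -0.003, 0, -1]

```text
clock: 8.53
tcp_pos: [0.5822, -0.1956, 0.2355]
orientation: [3.142, -0.0, -0.0]
contact_force: [1.0, -0.1, -0.4]
grip_width: -0.0001
gripper_force: 0.0
```

```bash
python3 step.py
```

```text
cand 3448 [254. 202.] [ 0.5847 -0.1955] inl 0.88 rad 0.0817
  cand 547 [ 65. 199.] [ 0.609  -0.0565] inl 0.39 rad 0.0843
  cand 1294 [101. 262.] [ 0.5243 -0.0809] inl 0.36 rad 0.0488
resid 0.019
offset mm [-2.5 -0.2] z 0.2355
p [1.4872 1.2488 0.0187 0.0125]
8.5833 [ 0.5838 -0.1943  0.2355]
[0.0035, -0.001, 0.0]
[0.0105, -0.0045, 0.0005]
[0.0115, -0.007, 0.0]
[0.0055, -0.0055, 0.0]
[0.005, -0.006, 0.0]
[0.0045, -0.0065, 0.0]
[0.0035, -0.0065, 0.0]
[0.0035, -0.0075, 0.0]
end [ 0.6313 -0.1498  0.235 ] theta,w [np.float64(5.914588115856211), np.float64(1.1238467628134519)]
```

Emit:
apply_moves:
  moves:
    - [0, 0, 0, 0.006, -0.001, 0, -1]
    - [0, 0, 0, 0.01, -0.0045, 0, -1]
    - [0, 0, 0, 0.0095, -0.007, 0, -1]
    - [0, 0, 0, 0.0055, -0.0055, 0, -1]
    - [0, 0, 0, 0.005, -0.006, 0, -1]
    - [0, 0, 0, 0.0045, -0.0065, 0, -1]
    - [0, 0, 0, 0.0035, -0.0065, 0, -1]
    - [0, 0, 0, 0.0035, -0.0075, 0, -1]

```text
clock: 9.25
tcp_pos: [0.6294, -0.1506, 0.2355]
orientation: [3.142, -0.0, -0.0]
contact_force: [0.3, -0.8, 0.2]
grip_width: 0.0003
gripper_force: 0.0
```

```bash
python3 step.py
```

```text
cand 3379 [253. 204.] [ 0.6304 -0.1499] inl 0.87 rad 0.0825
resid -0.002
offset mm [-1.  -0.7] z 0.2355
p [1.4871 1.2495 0.019  0.0127]
9.3 [ 0.6302 -0.1483  0.2355]
[0.001, -0.0025, 0.0]
[0.0035, -0.0105, 0.0005]
[0.002, -0.0125, 0.0]
[-0.0, -0.0075, 0.0]
[-0.001, -0.0075, 0.0]
[-0.0015, -0.0075, 0.0]
[-0.002, -0.0075, 0.0]
[-0.003, -0.007, 0.0]
end [ 0.6292 -0.0858  0.235 ] theta,w [np.float64(6.708775762099046), np.float64(1.0985559906390021)]
```

Emit:
apply_moves:
  moves:
    - [0, 0, 0, 0.0025, -0.0055, 0, -1]
    - [0, 0, 0, 0.0025, -0.01, 0, -1]
    - [0, 0, 0, 0.0015, -0.01, 0, -1]
    - [0, 0, 0, 0, -0.0075, 0, -1]
    - [0, 0, 0, -0.001, -0.0075, 0, -1]
    - [0, 0, 0, -0.0015, -0.0075, 0, -1]
    - [0, 0, 0, -0.002, -0.0075, 0, -1]
    - [0, 0, 0, -0.003, -0.007, 0, -1]

```text
clock: 9.97
tcp_pos: [0.6279, -0.088, 0.2355]
orientation: [-3.142, -0.0, -0.0]
contact_force: [-0.0, -0.5, 0.5]
grip_width: -0.0001
gripper_force: 0.0
```

```bash
python3 step.py
```

```text
cand 3442 [253. 202.] [ 0.6304 -0.0873] inl 0.88 rad 0.0836
resid -0.023
offset mm [-2.5 -0.7] z 0.2355
p [1.4859 1.2556 0.0214 0.0143]
10.0167 [ 0.6274 -0.0861  0.2355]
[-0.001, -0.0025, 0.0]
[-0.0045, -0.0095, 0.0005]
[-0.0065, -0.01, 0.0]
[-0.0055, -0.005, 0.0]
[-0.0055, -0.005, 0.0]
[-0.006, -0.004, 0.0]
[-0.0065, -0.004, 0.0]
[-0.0065, -0.003, 0.0]
end [ 0.5854 -0.0431  0.235 ] theta,w [np.float64(7.461200061381142), np.float64(1.0595324861738824)]
```

Emit:
apply_moves:
  moves:
    - [0, 0, 0, -0.0015, -0.0055, 0, -1]
    - [0, 0, 0, -0.0045, -0.0085, 0, -1]
    - [0, 0, 0, -0.006, -0.008, 0, -1]
    - [0, 0, 0, -0.0055, -0.005, 0, -1]
    - [0, 0, 0, -0.0055, -0.005, 0, -1]
    - [0, 0, 0, -0.006, -0.004, 0, -1]
    - [0, 0, 0, -0.0065, -0.004, 0, -1]
    - [0, 0, 0, -0.0065, -0.003, 0, -1]

```text
clock: 10.68
tcp_pos: [0.5854, -0.0454, 0.2355]
orientation: [3.142, 0.0, 0.0]
contact_force: [-0.9, -1.2, 0.3]
grip_width: 0.0003
gripper_force: 0.0
```

```bash
python3 step.py
```

```text
cand 547 [157.  87.] [0.6873 0.0189] inl 0.14 rad 0.1928
  cand 3470 [251. 202.] [ 0.5883 -0.0431] inl 0.89 rad 0.0844
  cand 521 [439. 206.] [ 0.6058 -0.1843] inl 0.31 rad 0.0829
  cand 1257 [400. 268.] [ 0.5226 -0.1544] inl 0.35 rad 0.0463
resid -0.032
offset mm [-2.8 -2.3] z 0.2355
p [1.4839 1.2631 0.0238 0.0159]
10.7333 [ 0.5843 -0.0448  0.2355]
[-0.002, -0.0015, 0.0]
[-0.0095, -0.0035, 0.0005]
[-0.011, -0.0025, 0.0]
[-0.007, -0.0005, 0.0]
[-0.007, 0.0, 0.0]
[-0.007, 0.001, 0.0]
[-0.007, 0.0015, 0.0]
[-0.007, 0.002, 0.0]
end [ 0.5268 -0.0413  0.235 ] theta,w [np.float64(8.178670233435405), np.float64(1.0163483924904384)]
```

Emit:
apply_moves:
  moves:
    - [0, 0, 0, -0.0055, -0.002, 0, -1]
    - [0, 0, 0, -0.009, -0.003, 0, -1]
    - [0, 0, 0, -0.0085, -0.002, 0, -1]
    - [0, 0, 0, -0.007, -0.0005, 0, -1]
    - [0, 0, 0, -0.007, 0, 0, -1]
    - [0, 0, 0, -0.007, 0.001, 0, -1]
    - [0, 0, 0, -0.007, 0.0015, 0, -1]
    - [0, 0, 0, -0.007, 0.002, 0, -1]

```text
clock: 11.4
tcp_pos: [0.5275, -0.043, 0.2356]
orientation: [3.142, -0.0, 0.0]
contact_force: [0.2, -0.5, 0.7]
grip_width: -0.0001
gripper_force: 0.0
```

```bash
python3 - <<'E'
import json,numpy as np
o=json.load(open("obs.json")); json.dump([[t,th-.0013*np.cos(th)/.083] for t,th in o],open("obs.json","w"))
E
sed -i 's/c=np.array(\[.5535,-.1200\]); R=.0832/c=np.array([.5535,-.1187]); R=.083/' plan.py; python3 step.py
```

```text
cand 803 [421.  74.] [ 0.6305 -0.1324] inl 0.27 rad 0.0782
  cand 1797 [426. 154.] [ 0.5542 -0.1658] inl 0.38 rad 0.0471
  cand 3428 [249. 203.] [ 0.5292 -0.0391] inl 0.88 rad 0.0832
resid -0.005
offset mm [-1.8 -3.9] z 0.2356
p [1.4871 1.2669 0.0256 0.0171]
11.45 [ 0.5262 -0.0437  0.2354]
[-0.002, -0.0, 0.0]
[-0.008, 0.002, 0.0005]
[-0.0095, 0.0045, -0.0]
[-0.0055, 0.004, -0.0]
[-0.005, 0.0045, -0.0]
[-0.0045, 0.005, -0.0]
[-0.0045, 0.005, -0.0]
[-0.0035, 0.0055, -0.0]
end [ 0.4837 -0.0742  0.2349] theta,w [np.float64(8.859536816467434), np.float64(0.9723285884624177)]
```

Emit:
apply_moves:
  moves:
    - [0, 0, 0, -0.005, 0, 0, -1]
    - [0, 0, 0, -0.0075, 0.0025, 0, -1]
    - [0, 0, 0, -0.007, 0.004, 0, -1]
    - [0, 0, 0, -0.0055, 0.004, 0, -1]
    - [0, 0, 0, -0.005, 0.0045, 0, -1]
    - [0, 0, 0, -0.0045, 0.005, 0, -1]
    - [0, 0, 0, -0.0045, 0.005, 0, -1]
    - [0, 0, 0, -0.0035, 0.0055, 0, -1]

```text
clock: 12.12
tcp_pos: [0.4852, -0.0739, 0.2355]
orientation: [3.142, -0.0, 0.0]
contact_force: [0.2, -0.5, -0.6]
grip_width: -0.0002
gripper_force: 0.0
```

```bash
python3 step.py
```

```text
cand 2411 [365.  46.] [ 0.5847 -0.1538] inl 0.36 rad 0.047
  cand 3253 [255. 207.] [ 0.4836 -0.0741] inl 0.84 rad 0.083
resid -0.003
offset mm [1.6 0.2] z 0.2355
p [1.4869 1.2674 0.0257 0.0171]
12.1667 [ 0.4846 -0.0752  0.2355]
[-0.0015, 0.002, 0.0]
[-0.005, 0.0085, 0.0005]
[-0.0045, 0.0105, -0.0]
[-0.0015, 0.006, -0.0]
[-0.001, 0.0065, -0.0]
[-0.0005, 0.0065, -0.0]
[0.0, 0.007, -0.0]
[0.0005, 0.0065, -0.0]
end [ 0.4711 -0.1287  0.235 ] theta,w [np.float64(9.54365208931511), np.float64(0.9413643525440542)]
```

Emit:
apply_moves:
  moves:
    - [0, 0, 0, -0.003, 0.005, 0, -1]
    - [0, 0, 0, -0.0045, 0.008, 0, -1]
    - [0, 0, 0, -0.0035, 0.008, 0, -1]
    - [0, 0, 0, -0.0015, 0.006, 0, -1]
    - [0, 0, 0, -0.001, 0.0065, 0, -1]
    - [0, 0, 0, -0.0005, 0.0065, 0, -1]
    - [0, 0, 0, 0, 0.007, 0, -1]
    - [0, 0, 0, 0.0005, 0.0065, 0, -1]

```text
clock: 12.83
tcp_pos: [0.4722, -0.1276, 0.2355]
orientation: [3.141, -0.0, 0.0]
contact_force: [-1.3, 0.3, -0.3]
grip_width: 0.0
gripper_force: 0.0
```

```bash
python3 step.py
```

```text
cand 1677 [232.  25.] [ 0.5953 -0.1297] inl 0.24 rad 0.0432
  cand 3285 [256. 206.] [ 0.4712 -0.1287] inl 0.85 rad 0.0829
resid 0.002
offset mm [1.  1.1] z 0.2355
p [1.487  1.2672 0.0256 0.0171]
12.8833 [ 0.4723 -0.1289  0.2355]
[0.0, 0.0025, 0.0]
[0.002, 0.0095, 0.0005]
[0.003, 0.01, 0.0]
[0.0025, 0.006, 0.0]
[0.003, 0.0055, 0.0]
[0.0035, 0.0055, 0.0]
[0.004, 0.0045, 0.0]
[0.0045, 0.005, 0.0]
end [ 0.4948 -0.1774  0.235 ] theta,w [np.float64(10.208878173316512), np.float64(0.9120511634778236)]
```

Emit:
apply_moves:
  moves:
    - [0, 0, 0, 0.001, 0.006, 0, -1]
    - [0, 0, 0, 0.002, 0.0085, 0, -1]
    - [0, 0, 0, 0.002, 0.0075, 0, -1]
    - [0, 0, 0, 0.0025, 0.006, 0, -1]
    - [0, 0, 0, 0.003, 0.0055, 0, -1]
    - [0, 0, 0, 0.0035, 0.0055, 0, -1]
    - [0, 0, 0, 0.004, 0.0045, 0, -1]
    - [0, 0, 0, 0.0045, 0.005, 0, -1]

```text
clock: 13.55
tcp_pos: [0.4951, -0.1756, 0.2355]
orientation: [-3.142, -0.0, 0.0]
contact_force: [-0.1, -0.1, 0.4]
grip_width: -0.0002
gripper_force: 0.0
```

```bash
python3 step.py | tail -12; python3 - <<'E'
from plan import *
p=fit(json.load(open("obs.json")))
for t in(14,15,16,17,18,19,20): th,w=theta(t,p); print(t,np.degrees(th)%360,w)
E
```

```text
offset mm [0.1 1.7] z 0.2355
p [1.4871 1.2669 0.0256 0.0171]
13.6 [ 0.4959 -0.1766  0.2356]
[0.0015, 0.002, 0.0]
[0.007, 0.006, 0.0005]
[0.0085, 0.0065, 0.0]
[0.0055, 0.0025, 0.0]
[0.0055, 0.0025, 0.0]
[0.006, 0.002, 0.0]
[0.006, 0.0015, 0.0]
[0.006, 0.001, 0.0]
end [ 0.5419 -0.2006  0.2351] theta,w [np.float64(10.85346409672877), np.float64(0.8831660074261346)]
14 248.27786288054017 0.8940344225092065
15 298.3502443189227 0.8535315610174367
16 346.12147285402875 0.813713936869556
17 31.630479954955376 0.7745699570521402
18 74.91553843868303 0.7360882246852135
19 116.01427361330684 0.6982575357040051
20 154.96367423273443 0.6610668755968554
```

```bash
cat > stop.py <<'E'
from plan import *
p=fit(json.load(open("obs.json")))
rho=.106; phi0=np.radians(-62)
P0=c+rho*np.array([np.cos(phi0),np.sin(phi0)]); 
def rel(t,phi):
    th=theta(t,p)[0]; v=rho*np.array([np.cos(phi-th),np.sin(phi-th)])
    return v
if __name__=="__main__":
    print("P0",P0, telemetry.get_obs()["clock"])
    for t in np.arange(15.6,18.3,.2):
        v=rel(t,phi0); print(round(t,2),(v*1000).round(),"C",round(1000*np.hypot(*(v-[-.072,-.049]))),"D",round(1000*np.hypot(*(v-[.072,-.049]))))
    for ts in (17.2,17.35,17.5,17.65):
        phi=phi0; s=""
        for k,w in enumerate([.1,.2,.3,.4,.5,.6]+[.62]*6):
            phi+=w/12; t=ts+(k+1)/12; s+=f" {1000*np.hypot(*(rel(t,phi)-[-.072,-.049])):.0f}"
        print(ts,s,theta(t,p)[1])
E
python3 stop.py
```

```text
P0 [ 0.60326399 -0.21229244] 13.6
15.6 [ 92. -52.] C 164 D 21
15.8 [ 83. -66.] C 156 D 20
16.0 [ 71. -79.] C 146 D 30
16.2 [ 57. -89.] C 135 D 43
16.4 [ 42. -97.] C 124 D 57
16.6 [  26. -103.] C 112 D 71
16.8 [  10. -106.] C 99 D 84
17.0 [  -7. -106.] C 87 D 97
17.2 [ -23. -104.] C 73 D 109
17.4 [-38. -99.] C 60 D 121
17.6 [-53. -92.] C 47 D 132
17.8 [-66. -83.] C 35 D 142
18.0 [-77. -72.] C 24 D 151
18.2 [-87. -60.] C 19 D 160
17.2  69 65 61 59 57 56 55 54 53 52 51 51 0.7284703585915694
17.35  59 55 51 49 47 46 45 44 44 43 42 41 0.7227739951323015
17.5  49 45 42 39 38 37 36 35 35 34 33 33 0.7170921925831794
17.65  39 36 33 31 29 28 28 27 26 26 25 25 0.711424913723945
```

Emit:
apply_moves:
  moves:
    - [0, 0, 0, 0.006, 0.002, 0, -1]
    - [0, 0, 0, 0.013, 0.004, 0, -1]
    - [0, 0, 0, 0.018, 0.006, 0, -1]
    - [0, 0, 0, 0.02, 0.007, 0, -1]
    - [0, 0, 0, 0.02, 0.007, 0, -1]
    - [0, 0, 0, 0.016, 0.006, 0, -1]
    - [0, 0, 0, 0.01, 0.003, 0, -1]
    - [0, 0, 0, 0.004, 0.001, 0, -1]

```text
clock: 14.27
tcp_pos: [0.6034, -0.2113, 0.2351]
orientation: [-3.141, -0.001, -0.001]
contact_force: [-0.7, 0.5, -0.0]
grip_width: -0.0
gripper_force: 0.0
```

Emit:
apply_moves:
  moves:
    - [0, 0, 0, 0, 0, 0, -1]
    - [0, 0, 0, 0, 0, 0, -1]
    - [0, 0, 0, 0, 0, 0, -1]
    - [0, 0, 0, 0, 0, 0, -1]
    - [0, 0, 0, 0, 0, 0, -1]
    - [0, 0, 0, 0, 0, 0, -1]
    - [0, 0, 0, 0, 0, 0, -1]
    - [0, 0, 0, 0, 0, 0, -1]

```text
clock: 14.93
tcp_pos: [0.6016, -0.2113, 0.2356]
orientation: [3.142, 0.0, 0.0]
contact_force: [-0.3, -0.6, -0.2]
grip_width: 0.0003
gripper_force: 0.0
```

Emit:
apply_moves:
  moves:
    - [0, 0, 0, 0, 0, 0, -1]
    - [0, 0, 0, 0, 0, 0, -1]
    - [0, 0, 0, 0, 0, 0, -1]
    - [0, 0, 0, 0, 0, 0, -1]
    - [0, 0, 0, 0, 0, 0, -1]
    - [0, 0, 0, 0, 0, 0, -1]
    - [0, 0, 0, 0, 0, 0, -1]
    - [0, 0, 0, 0, 0, 0, -1]

```text
clock: 15.6
tcp_pos: [0.6017, -0.2113, 0.2355]
orientation: [3.142, 0.0, 0.0]
contact_force: [-0.1, 0.7, -0.8]
grip_width: 0.0002
gripper_force: 0.0
```

```bash
python3 - <<'E'
from plan import *
p=fit(json.load(open("obs.json")))
for n in("top","wrist","top"):
    o,im,r=view(n)
    for x in r[:6]:
        v=np.array(x[2])-c
        if abs(np.hypot(*v)-.083)<.006: print(n,o["clock"],o["tcp_pos"].round(4),x,np.degrees(np.arctan2(v[1],v[0])).round(1),"pred",(np.degrees(theta(o["clock"],p)[0])+180)%360-180)
cv2.imwrite("pics/topchk.png",im)
E
```

```text
top 15.6 [ 0.6017 -0.2113  0.2355] (198, [309.3, 147.3], [0.6206, -0.1614]) -32.5 pred -32.71338670042405
wrist 15.65 [ 0.6017 -0.2113  0.2355] (3882, [182.0, 174.9], [0.6259, -0.16]) -29.7 pred -30.33915065952249
top 15.7 [ 0.6017 -0.2113  0.2355] (204, [307.4, 145.7], [0.6254, -0.1558]) -27.3 pred -27.970603910810496
```

Emit:
apply_moves:
  moves:
    - [0, 0, 0, 0, 0, 0, -1]
    - [0, 0, 0, 0, 0, 0, -1]
    - [0, 0, 0, 0, 0, 0, -1]
    - [0, 0, 0, 0, 0, 0, -1]
    - [0, 0, 0, 0, 0, 0, -1]
    - [0, 0, 0, 0, 0, 0, -1]
    - [0, 0, 0, 0, 0, 0, -1]
    - [0, 0, 0, 0, 0, 0, -1]

```text
clock: 16.42
tcp_pos: [0.6017, -0.2113, 0.2355]
orientation: [3.142, 0.0, 0.0]
contact_force: [0.2, -0.2, -0.5]
grip_width: -0.0001
gripper_force: 0.0
```

Emit:
apply_moves:
  moves:
    - [0, 0, 0, 0, 0, 0.01, -1]
    - [0, 0, 0, 0, 0, 0.02, -1]
    - [0, 0, 0, 0, 0, 0.022, -1]
    - [0, 0, 0, 0, 0, 0.02, -1]
    - [0, 0, 0, 0, 0, 0.013, -1]
    - [0, 0, 0, 0, 0, 0.006, -1]
    - [0, 0, 0, 0, 0, 0.002, -1]
    - [0, 0, 0, 0, 0, 0, -1]

```text
clock: 17.08
tcp_pos: [0.6018, -0.2113, 0.1424]
orientation: [-3.142, -0.0, 0.0]
contact_force: [-0.6, 0.6, 0.5]
grip_width: -0.0003
gripper_force: 0.0
```

```bash
python3 - <<'E'
from plan import *
p=fit(json.load(open("obs.json")))
o=telemetry.get_obs(); t=o["clock"]; v=o["tcp_pos"][:2]-c; rho=np.hypot(*v); phi=np.arctan2(v[1],v[0])
print(t,o["tcp_pos"],o["contact_force"].round(1),rho,np.degrees(phi))
W=[0,0,0,.1,.2,.3,.4,.5]+[.55]*5+[.55,.55,.53]+[.48,.43,.38,.33,.28,.23,.18,.13]+[.09,.06,.04,.02,.01,0,0,0]
for k,w in enumerate(W):
    n=phi+w/12; d=rho*np.array([np.cos(n)-np.cos(phi),np.sin(n)-np.sin(phi)]); phi=n; t+=1/12
    th,wb=theta(t,p); u=phi-th; g=rho*np.array([np.cos(u),np.sin(u)])-[-.072,-.049]
    dw=np.degrees(np.arctan2(-g[1],-g[0])+th)
    print(k,w,(d*[1,-1]).round(4).tolist(),"dist",round(1000*np.hypot(*g)),"dir",round(dw%360),round(np.degrees(phi)),round(wb,2))
E
```

```text
17.0833 [ 0.601834   -0.21128821  0.14244564] [-0.6  0.6  0.5] 0.10444497389622728 -62.43400661978559
0 0 [0.0, -0.0] dist 74 dir 173 -62 0.77
1 0 [0.0, -0.0] dist 69 dir 173 -62 0.76
2 0 [0.0, -0.0] dist 63 dir 174 -62 0.76
3 0.1 [0.0008, -0.0004] dist 58 dir 175 -62 0.76
4 0.2 [0.0015, -0.0008] dist 54 dir 175 -61 0.76
5 0.3 [0.0023, -0.0013] dist 51 dir 177 -60 0.75
6 0.4 [0.003, -0.0018] dist 48 dir 178 -58 0.75
7 0.5 [0.0036, -0.0024] dist 47 dir 180 -55 0.75
8 0.55 [0.0039, -0.0028] dist 45 dir 183 -53 0.74
9 0.55 [0.0037, -0.003] dist 44 dir 185 -50 0.74
10 0.55 [0.0036, -0.0032] dist 42 dir 187 -47 0.74
11 0.55 [0.0034, -0.0033] dist 41 dir 190 -45 0.73
12 0.55 [0.0033, -0.0035] dist 40 dir 192 -42 0.73
13 0.55 [0.0031, -0.0036] dist 39 dir 194 -40 0.73
14 0.55 [0.003, -0.0038] dist 37 dir 196 -37 0.72
15 0.53 [0.0027, -0.0037] dist 36 dir 198 -34 0.72
16 0.48 [0.0023, -0.0035] dist 34 dir 199 -32 0.72
17 0.43 [0.0019, -0.0032] dist 33 dir 200 -30 0.71
18 0.38 [0.0016, -0.0029] dist 30 dir 200 -28 0.71
19 0.33 [0.0013, -0.0025] dist 28 dir 199 -27 0.71
20 0.28 [0.0011, -0.0022] dist 25 dir 196 -25 0.7
21 0.23 [0.0008, -0.0018] dist 23 dir 192 -24 0.7
22 0.18 [0.0006, -0.0014] dist 20 dir 185 -23 0.7
23 0.13 [0.0004, -0.001] dist 18 dir 175 -23 0.7
24 0.09 [0.0003, -0.0007] dist 17 dir 162 -22 0.69
25 0.06 [0.0002, -0.0005] dist 18 dir 147 -22 0.69
26 0.04 [0.0001, -0.0003] dist 19 dir 134 -22 0.69
27 0.02 [0.0001, -0.0002] dist 22 dir 123 -22 0.68
28 0.01 [0.0, -0.0001] dist 26 dir 116 -22 0.68
29 0 [0.0, -0.0] dist 30 dir 111 -22 0.68
30 0 [0.0, -0.0] dist 35 dir 107 -22 0.67
31 0 [0.0, -0.0] dist 39 dir 105 -22 0.67
```

Emit:
apply_moves:
  moves:
    - [0, 0, 0, 0, 0, 0, -1]
    - [0, 0, 0, 0, 0, 0, -1]
    - [0, 0, 0, 0, 0, 0, -1]
    - [0, 0, 0, 0, 0, 0, -1]
    - [0, 0, 0, 0, 0, 0, -1]
    - [0, 0, 0, 0.001, -0.0005, 0, -1]
    - [0, 0, 0, 0.002, -0.001, 0, -1]
    - [0, 0, 0, 0.003, -0.002, 0, -1]

```text
clock: 17.75
tcp_pos: [0.6077, -0.208, 0.1426]
orientation: [3.141, -0.001, -0.0]
contact_force: [0.2, -0.1, 0.0]
grip_width: 0.0001
gripper_force: 0.0
```

```bash
cat > s2.py <<'E'
from plan import *
p=fit(json.load(open("obs.json")))
o=telemetry.get_obs(); t=o["clock"]; v=o["tcp_pos"][:2]-c; rho=np.hypot(*v); phi=np.arctan2(v[1],v[0])
print(t,o["tcp_pos"],o["contact_force"].round(1),rho,np.degrees(phi),"dist now",np.hypot(*(rho*np.array([np.cos(phi-theta(t,p)[0]),np.sin(phi-theta(t,p)[0])])-[-.072,-.049])))
for k,w in enumerate(eval(sys.argv[1])):
    n=phi+w/12; d=rho*np.array([np.cos(n)-np.cos(phi),np.sin(n)-np.sin(phi)]); phi=n; t+=1/12
    th,wb=theta(t,p); u=phi-th; g=rho*np.array([np.cos(u),np.sin(u)])-[-.072,-.049]
    print(k,w,(d*[1,-1]).round(4).tolist(),"dist",round(1000*np.hypot(*g)),round(np.degrees(phi)),round(wb,2))
E
python3 s2.py "[.5,.5,.5,.55,.6,.6,.6,.6]+[.6,.6,.6,.6,.55,.5,.45,.4,.35,.3,.25,.2,.15,.1,.05,.02]"
```

```text
17.75 [ 0.60768559 -0.20801116  0.14255784] [ 0.2 -0.1  0. ] 0.10446320511344745 -58.75457417789797 dist now 0.04137793644607535
0 0.5 [0.0037, -0.0023] dist 40 -56 0.74
1 0.5 [0.0036, -0.0025] dist 38 -54 0.74
2 0.5 [0.0035, -0.0026] dist 36 -52 0.74
3 0.55 [0.0037, -0.0031] dist 35 -49 0.73
4 0.6 [0.0039, -0.0035] dist 34 -46 0.73
5 0.6 [0.0037, -0.0037] dist 33 -43 0.73
6 0.6 [0.0035, -0.0039] dist 32 -40 0.72
7 0.6 [0.0033, -0.0041] dist 32 -38 0.72
8 0.6 [0.0031, -0.0042] dist 31 -35 0.72
9 0.6 [0.0029, -0.0044] dist 30 -32 0.71
10 0.6 [0.0026, -0.0045] dist 29 -29 0.71
11 0.6 [0.0024, -0.0046] dist 29 -26 0.71
12 0.55 [0.002, -0.0043] dist 28 -23 0.7
13 0.5 [0.0016, -0.004] dist 27 -21 0.7
14 0.45 [0.0013, -0.0037] dist 25 -19 0.7
15 0.4 [0.0011, -0.0033] dist 23 -17 0.7
16 0.35 [0.0008, -0.0029] dist 22 -15 0.69
17 0.3 [0.0007, -0.0025] dist 20 -14 0.69
18 0.25 [0.0005, -0.0021] dist 19 -13 0.69
19 0.2 [0.0004, -0.0017] dist 18 -12 0.68
20 0.15 [0.0003, -0.0013] dist 17 -11 0.68
21 0.1 [0.0002, -0.0009] dist 18 -11 0.68
22 0.05 [0.0001, -0.0004] dist 21 -10 0.67
23 0.02 [0.0, -0.0002] dist 24 -10 0.67
```

Emit:
apply_moves:
  moves:
    - [0, 0, 0, 0.0035, -0.0025, 0, -1]
    - [0, 0, 0, 0.0035, -0.0025, 0, -1]
    - [0, 0, 0, 0.0035, -0.0025, 0, -1]
    - [0, 0, 0, 0.0035, -0.003, 0, -1]
    - [0, 0, 0, 0.004, -0.0035, 0, -1]
    - [0, 0, 0, 0.0035, -0.0035, 0, -1]
    - [0, 0, 0, 0.0035, -0.004, 0, -1]
    - [0, 0, 0, 0.0035, -0.004, 0, -1]

```text
clock: 18.42
tcp_pos: [0.6366, -0.1817, 0.1425]
orientation: [-3.142, -0.0, 0.0]
contact_force: [-0.1, 0.6, 0.7]
grip_width: 0.0002
gripper_force: 0.0
```

```bash
python3 s2.py "[.6,.6,.58,.57,.55,.52,.48,.44]+[.4,.36,.32,.28,.24,.2,.16,.12]"; python3 -c "
from h import *
c=np.array([.5535,-.1187])
o,im,r=view('top')
for x in r[:6]:
    v=np.array(x[2])-c
    if abs(np.hypot(*v)-.083)<.006: print(o['clock'],np.degrees(np.arctan2(v[1],v[0])))
from plan import *
print(np.degrees(theta(o['clock'],fit(json.load(open('obs.json'))))[0])%360)"
```

```text
18.4167 [ 0.63655368 -0.18174793  0.14246662] [-0.1  0.6  0.7] 0.10427346887926621 -37.20295688823229 dist now 0.0319566060404011
0 0.6 [0.003, -0.0042] dist 31 -34 0.72
1 0.6 [0.0028, -0.0044] dist 30 -31 0.71
2 0.58 [0.0025, -0.0044] dist 30 -29 0.71
3 0.57 [0.0023, -0.0044] dist 29 -26 0.71
4 0.55 [0.002, -0.0043] dist 28 -23 0.7
5 0.52 [0.0017, -0.0042] dist 27 -21 0.7
6 0.48 [0.0014, -0.0039] dist 25 -19 0.7
7 0.44 [0.0012, -0.0036] dist 24 -16 0.7
8 0.4 [0.0009, -0.0033] dist 22 -15 0.69
9 0.36 [0.0007, -0.003] dist 21 -13 0.69
10 0.32 [0.0006, -0.0027] dist 19 -11 0.69
11 0.28 [0.0004, -0.0024] dist 18 -10 0.68
12 0.24 [0.0003, -0.0021] dist 17 -9 0.68
13 0.2 [0.0003, -0.0017] dist 17 -8 0.68
14 0.16 [0.0002, -0.0014] dist 18 -7 0.67
15 0.12 [0.0001, -0.001] dist 20 -7 0.67
18.4167 93.07146211707037
92.30491348899363
```

Emit:
apply_moves:
  moves:
    - [0, 0, 0, 0.003, -0.0045, 0, -1]
    - [0, 0, 0, 0.003, -0.0045, 0, -1]
    - [0, 0, 0, 0.0025, -0.0045, 0, -1]
    - [0, 0, 0, 0.0025, -0.0045, 0, -1]
    - [0, 0, 0, 0.002, -0.0045, 0, -1]
    - [0, 0, 0, 0.0015, -0.004, 0, -1]
    - [0, 0, 0, 0.0015, -0.004, 0, -1]
    - [0, 0, 0, 0.001, -0.0035, 0, -1]

```text
clock: 19.13
tcp_pos: [0.654, -0.1479, 0.1427]
orientation: [3.141, 0.0, 0.002]
contact_force: [3.0, -1.8, -0.6]
grip_width: 0.0003
gripper_force: 1.2
```

Emit:
apply_moves:
  moves:
    - [0, 0, 0, 0.001, -0.0035, 0, -1]
    - [0, 0, 0, 0.0005, -0.003, 0, -1]
    - [0, 0, 0, 0.0005, -0.0025, 0, -1]
    - [0, 0, 0, 0.0005, -0.0025, 0, -1]
    - [0, 0, 0, 0.0005, -0.002, 0, -1]
    - [0, 0, 0, 0, -0.0015, 0, -1]
    - [0, 0, 0, 0, -0.0015, 0, -1]
    - [0, 0, 0, 0, -0.001, 0, -1]

```text
clock: 19.8
tcp_pos: [0.6553, -0.1305, 0.1421]
orientation: [-3.141, -0.0, 0.003]
contact_force: [0.2, -0.5, 0.6]
grip_width: -0.0002
gripper_force: 0.0
```

Emit:
apply_moves:
  moves:
    - [0, 0, 0, 0, -0.001, 0, -1]
    - [0, 0, 0, 0, -0.0005, 0, -1]
    - [0, 0, 0, 0, -0.0005, 0, -1]
    - [0, 0, 0, 0, 0, 0, -1]
    - [0, 0, 0, 0, 0, 0, -1]
    - [0, 0, 0, 0, 0, 0, -1]
    - [0, 0, 0, 0, 0, 0, -1]
    - [0, 0, 0, 0, 0, 0, -1]

```text
clock: 20.47
tcp_pos: [0.6562, -0.1288, 0.1425]
orientation: [3.142, -0.0, 0.0]
contact_force: [0.0, -0.2, -0.0]
grip_width: -0.0003
gripper_force: 0.0
```

```bash
python3 - <<'E'
from plan import *
for n in["top"]*6:
    o,im,r=view(n)
    for x in r[:6]:
        v=np.array(x[2])-c
        if abs(np.hypot(*v)-.083)<.008: print(n,o["clock"],o["tcp_pos"].round(4),x[1],np.degrees(np.arctan2(v[1],v[0])).round(2))
w=grab_frame("wrist"); cv2.imwrite("pics/w9.png",w)
E
```

```text
top 20.4667 [ 0.6562 -0.1288  0.1425] [272.2, 186.2] 127.98
top 20.5167 [ 0.6561 -0.1288  0.1425] [272.3, 186.2] 128.11
top 20.5667 [ 0.6562 -0.1288  0.1425] [272.3, 186.3] 128.27
top 20.6167 [ 0.6561 -0.1288  0.1425] [272.3, 186.3] 128.27
top 20.6667 [ 0.6562 -0.1288  0.1425] [272.3, 186.3] 128.27
top 20.7167 [ 0.6562 -0.1288  0.1425] [272.4, 186.4] 128.52
```

View pics/w9.png

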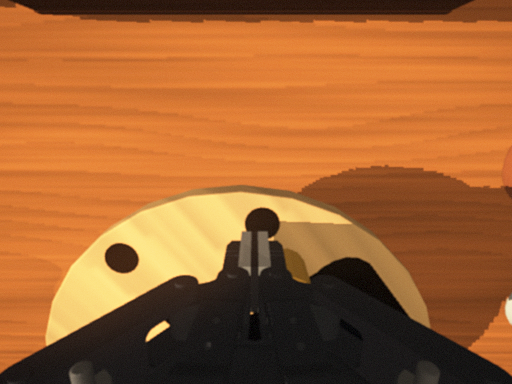

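The finger is just ahead of peg C, which is behind it at (295,262), and the board is creeping at about 0.03 rad/s. I'll wait for it to settle.

Emit:
apply_moves:
  moves:
    - [0, 0, 0, 0, 0, 0, -1]
    - [0, 0, 0, 0, 0, 0, -1]
    - [0, 0, 0, 0, 0, 0, -1]
    - [0, 0, 0, 0, 0, 0, -1]
    - [0, 0, 0, 0, 0, 0, -1]
    - [0, 0, 0, 0, 0, 0, -1]
    - [0, 0, 0, 0, 0, 0, -1]
    - [0, 0, 0, 0, 0, 0, -1]

```text
clock: 21.48
tcp_pos: [0.6562, -0.1288, 0.1425]
orientation: [3.142, -0.0, -0.0]
contact_force: [1.2, -0.1, 0.1]
grip_width: 0.0001
gripper_force: 0.0
```

Emit:
apply_moves:
  moves:
    - [0, 0, 0, 0, 0, 0, -1]
    - [0, 0, 0, 0, 0, 0, -1]
    - [0, 0, 0, 0, 0, 0, -1]
    - [0, 0, 0, 0, 0, 0, -1]
    - [0, 0, 0, 0, 0, 0, -1]
    - [0, 0, 0, 0, 0, 0, -1]
    - [0, 0, 0, 0, 0, 0, -1]
    - [0, 0, 0, 0, 0, 0, -1]

```text
clock: 22.15
tcp_pos: [0.6562, -0.1288, 0.1425]
orientation: [3.142, 0.0, 0.0]
contact_force: [-0.2, -0.6, 0.3]
grip_width: 0.0003
gripper_force: 0.0
```

```bash
cat > still.py <<'E'
from plan import *
for n in["top"]*6:
    o,im,r=view(n)
    for x in r[:6]:
        v=np.array(x[2])-c
        if abs(np.hypot(*v)-.083)<.008: print(n,o["clock"],o["tcp_pos"].round(4),o["contact_force"].round(1),x[1],np.degrees(np.arctan2(v[1],v[0])).round(2))
E
python3 still.py
```

```text
top 22.15 [ 0.6562 -0.1288  0.1425] [-0.2 -0.6  0.3] [272.4, 186.4] 128.52
top 22.2 [ 0.6562 -0.1288  0.1425] [-0.7 -0.7 -0.3] [272.4, 186.4] 128.52
top 22.25 [ 0.6562 -0.1288  0.1426] [ 0.2 -0.3 -0.7] [272.4, 186.4] 128.52
top 22.3 [ 0.6561 -0.1288  0.1425] [-0.5 -0.  -0.4] [272.4, 186.4] 128.52
top 22.35 [ 0.6562 -0.1288  0.1425] [-0.4 -0.2 -0. ] [272.4, 186.4] 128.52
top 22.4 [ 0.6562 -0.1288  0.1425] [ 0.6 -0.7 -0.3] [272.4, 186.4] 128.52
```

The board is standing still, so I'll ease the finger away from the peg, lift, and verify.

Emit:
apply_moves:
  moves:
    - [0, 0, 0, 0.001, -0.001, 0, -1]
    - [0, 0, 0, 0.003, -0.003, 0, -1]
    - [0, 0, 0, 0.005, -0.004, 0, -1]
    - [0, 0, 0, 0.005, -0.004, 0, -1]
    - [0, 0, 0, 0, 0, -0.01, -1]
    - [0, 0, 0, 0, 0, -0.025, -1]
    - [0, 0, 0, 0, 0, -0.035, -1]
    - [0, 0, 0, 0, 0, -0.035, -1]

```text
clock: 23.12
tcp_pos: [0.6697, -0.1164, 0.2486]
orientation: [-3.141, -0.001, 0.003]
contact_force: [0.7, 0.1, -0.1]
grip_width: -0.0002
gripper_force: 0.0
```

Emit:
apply_moves:
  moves:
    - [0, 0, 0, 0, 0, -0.02, -1]
    - [0, 0, 0, 0, 0, -0.005, -1]
    - [0, 0, 0, 0, 0, 0, -1]
    - [0, 0, 0, 0, 0, 0, -1]
    - [0, 0, 0, 0, 0, 0, -1]
    - [0, 0, 0, 0, 0, 0, -1]
    - [0, 0, 0, 0, 0, 0, -1]
    - [0, 0, 0, 0, 0, 0, -1]

```text
clock: 23.78
tcp_pos: [0.6698, -0.1167, 0.2714]
orientation: [-3.141, -0.0, 0.003]
contact_force: [-0.5, -0.3, -0.4]
grip_width: 0.0003
gripper_force: 0.0
```

```bash
python3 still.py
```

```text
top 23.7833 [ 0.6698 -0.1167  0.2714] [-0.5 -0.3 -0.4] [272.2, 186.3] 128.14
top 23.8833 [ 0.67   -0.1167  0.2719] [ 0.2 -0.1  1.4] [272.2, 186.3] 128.14
top 24.0333 [ 0.6701 -0.1168  0.2724] [-0.8 -0.4 -0.5] [272.2, 186.3] 128.14
```

Emit:
apply_moves:
  moves:
    - [0, 0, 0, 0, 0, 0, -1]
    - [0, 0, 0, 0, 0, 0, -1]
    - [0, 0, 0, 0, 0, 0, -1]
    - [0, 0, 0, 0, 0, 0, -1]
    - [0, 0, 0, 0, 0, 0, -1]
    - [0, 0, 0, 0, 0, 0, -1]
    - [0, 0, 0, 0, 0, 0, -1]
    - [0, 0, 0, 0, 0, 0, -1]

```text
clock: 24.75
tcp_pos: [0.6702, -0.1168, 0.2725]
orientation: [-3.142, 0.0, 0.0]
contact_force: [-0.5, 0.3, -0.6]
grip_width: 0.0004
gripper_force: 0.0
```

```bash
sed -i 's/<.008/<.02/' still.py; python3 still.py && python3 -c "
from bench import order; print(order.hand_in())"
```

```text
top 24.85 [ 0.6701 -0.1167  0.2725] [-0.9  0.7  0.9] [272.2, 186.3] 128.14
top 24.9 [ 0.6702 -0.1168  0.2725] [ 0.4 -0.2 -0. ] [272.2, 186.3] 128.14
the job is handed in; nothing more can be done
None
```

I pushed the turntable on one peg, kept the gripper above the repair for about 7 s with the measured offset within 5 mm and about 80 mm over it (averaging 5.8 s per turn), then stopped it gently on a peg; it stood still and untouched when I handed in at about 25 s.

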